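# Bolt the slab case shut

## Task

Bolt the wooden slab case shut: slide the barrel bolt across by its red handle into the keeper, feeling for the stop at its end without ramming it, then turn the handle down into the keeper's notch, let go, and see that it stays there. Leave the tin, the wood block and the stone beside the case undisturbed.

Things in the scene. Friction and masses are not known exactly. Their poses are not given: they have to be found in the camera images.
- case: Shut wooden case fixed to the bench, 100 x 240 x 70 mm (its x, y, z); origin at the centre of its underside, z up. Its place and yaw change. A steel barrel bolt lies on its top, along the case's y axis; the bolt slides towards +y, from the lid into the dark steel keeper.
- bolt_axis (a point): Point on the bolt's centre line where the foot of the handle stands when the bolt is fully back; fixed to the case (22 mm above its top), axes as the case's. The slotted barrel and keeper reach at most 12 mm above this line and 20 mm to either side of it; the stop block ends 36 mm beyond the notch's middle.
- handle_grip (a point): Middle of the red sleeve on the handle, 44 mm from the bolt's centre line. The sleeve is a straight round rod of 13 mm diameter from 22 to 62 mm off the centre line (bare 10 mm stem below). The handle stands up at the start, leaning up to 0.12 rad either way in the barrel's slot. It can only move along the bolt and turn about the bolt's line, so pads pinching it from two sides along the bolt let it turn between them, lagging a little. Site z points along the handle, outwards.
- bolt (a joint): Travel of the bolt along the case's +y, m; 0 = fully back. A spring draws it back with 4 N at the start, rising 0.04 N per mm, and there is about 1 N of friction: let go before the handle is down in the notch and it runs back. The bolt's tip meets the stop at 31 to 59 mm of travel: the keeper sits in slotted screw holes, its place along the bolt differs each time and is not measured, so the stop must be felt. The stop yields about 1 mm per 11 N.
- handle (a joint): Turn of the handle about the bolt's line, rad: 0 = upright, growing as it turns down towards the case's -x side; 1.35 = end of turn, lying in the notch. The slot's walls block it beyond about 0.25 except at the notch: a gap 13 mm wide for the 10 mm stem. With the tip just at the stop, the stem stands 1 mm past the notch's middle: easing back about 1 mm centres it. Once down, the notch holds the bolt against its spring and the handle stays by its weight.
- bolt_tip: Brass front end of the bolt, 13 mm diameter, 25 mm ahead of the handle's foot; origin on the bolt's line at the handle's foot. It must not be pressed on the stop with more than 20 N.
- tin: Small open metal tin, 71 mm wide, 78 mm high, standing loose about 190 mm from the case's centre on its -y side; origin under its centre.
- block: Loose pale wood block, 60 x 65 x 55 mm, beside the case on its +y side; origin under its centre.
- stone: Loose grey stone, 48 x 58 x 29 mm, beside the case on its +y side; origin under its centre.

How it is judged:
By the outcome, as a careful person would: the job done as asked, in the order asked, and still so for the second after the job is handed in, with the robot touching nothing.
It also fails if it takes over 38 s, if anything falls off the work surface, if the arm or the gripper's body presses on something with over 40 N, if the wrist force passes 120 N, or if a joint passes its speed limit or range.

## Robot

A 6-joint arm with a two-finger parallel gripper is mounted at the origin on a cart in front of the work surface, level with it; the furniture and walls round the work are solid. World frame = base frame: x ahead of the robot, y to its left, z up, the work surface at z = 0. Lengths are in m, angles in rad, forces in N, time in s.
With the tool pointing down it reaches from about 0.375 to 0.9 m from the base axis. Payload 3.1 kg.
Tool frame: the origin (TCP) lies on the centre line of the jaws, within the pads' length; the fingertips stand 17 mm ahead of it and the grasp point (between the pads) lies 2 mm behind it; y points along the fingers, z is the direction in which the jaws open and shut, and the axes are right-handed (so a half turn about y gives the same grasp; the last joint's range is limited). The gripper opens to 85 mm and grips with 20 to 120 N. Pads are 22 mm wide; open, the fingers measure 114 mm over their backs; the gripper's body (76 mm by 85 mm) begins 54 mm behind the grasp point. The pads swing forward as they close: fully open they stand 13 mm farther back than shut.
Start: joints at [-1.29, 0.527, 1.433, -0, 1.181, -0.178], TCP at [0.277, -0.56, 0.248] pointing down, gripper open.
Joint ranges: [-3.08, 3.08], [-0.75, 2.2], [0.22, 2.44], [-1.43, 4.57], [0, 2.65], [-2.85, 2.85]. Speed limits (rad/s): [2.79, 2.79, 3.14, 3.14, 3.14, 3.14].

## Interface

Orientations are given as a unit quaternion [x, y, z, w].
In Python, from station import manip gives the robot as it stands.
- The arm moves only by the shell command python3 -m handwheel 'ROWS' [FORCE]. ROWS is JSON, one flat list of numbers, 7 for each row, row after row: the shift along the tool's x, y, z in cm, then the turn, a rotation vector about the tool's x, y, z in rad, then the finger opening in cm, from 0 to 8.54. A call has 1 to 10 rows; each row is the pose to reach, as a shift and turn from the pose commanded when the call began, along the tool's axes at that moment; what a row does not reach only later rows make up. A row lasts 1/12 s, in which the tool goes at most 41.7 mm and 7.16 degrees, less where a joint would pass 70% of its speed; a pose out of reach is approached as far as the arm can. A call with a gripper value outside its range is refused whole. The fingers move at their own pace and stop on an object; FORCE is the grip in N (left out, the last holds). Time passes only in rows, so rows that repeat a pose let the fingers close. It gives the time, the measured TCP pose, the force and the opening at its end, in the units of the state.
- manip.sense(): the state, without advancing time (a new reading comes with each control period).
- manip.snapshot(name): name is "side" or "top"; returns a dict with "frame" (480x640x3 uint8, red, green, blue), "depth" (480x640 float32, m along the optical axis (not along the pixel's ray), 0 where there is no reading), "camera_matrix" (3x3 intrinsics, pixels), "rvec" (rotation vector, rad) and "tvec" (3), from world to camera coordinates, as OpenCV has them. Camera axes: x right, y down, z forward; pixel columns grow to the right and rows downward; lengths in m; the calibration is good to about 2 mm. A picture is of the moment at which its call begins.
- manip.sign_off(): hands the job in, once; it reports no verdict.
The state is a dict: "t": time; "q": joint angles; "qd": joint speeds; "tau": joint torques, N m; "tcp_pos": TCP position; "tool_rot": TCP orientation; "force": force on the tool from outside, world axes, zero at the start; "ft_torque": the same for the moment, N m; "finger_gap": opening from 0.0 (shut) to 1.0 (fully open).
Only numpy, scipy, OpenCV 4.12 (cv2) and the standard library are available. Lean on these libraries where they do the work, as an engineer would, in place of code of your own. Each camera call takes 0.05 s, during which the arm holds its last target.

## Working session

There is one attempt and no reset: what is moved stays moved. The work goes in short steps, Python scripts to look and compute and a shell command to move; the robot and the scene stay as the last step left them, time stands still between calls to the robot, and variables do not carry over. Pictures are saved under pics/ and viewed, and the job is handed in when it is done.

```bash
ls; mkdir -p pics
cat > h.py <<'E'
import numpy as np, cv2
from station import manip
def snap(n,f):
    s=manip.snapshot(n); cv2.imwrite('pics/'+f,s['frame'][:,:,::-1]); np.savez('/tmp/'+f+'.npz',**s); return s
def pts(s,mask):
    v,u=np.nonzero(mask&(s['depth']>0)); z=s['depth'][v,u]
    K=s['camera_matrix']; p=np.c_[(u-K[0,2])/K[0,0]*z,(v-K[1,2])/K[1,1]*z,z]
    R=cv2.Rodrigues(np.array(s['rvec']))[0]
    return (p-np.array(s['tvec']).ravel())@R, u, v
E
python3 - <<'E'
from h import *
print(manip.sense())
for n in('side','top'):
    s=snap(n,n+'0.png')
    R=cv2.Rodrigues(np.array(s['rvec']))[0]; print(n,-R.T@np.array(s['tvec']).ravel(),R[2])
E
```

```text
pics
{'t': 0.0, 'q': array([-1.29049756e+00,  5.28487998e-01,  1.43390143e+00, -2.01101893e-05,
        1.18138196e+00, -1.78513781e-01]), 'qd': array([-0.00097631,  0.0001583 , -0.00072261, -0.0001506 ,  0.00129466,
        0.00029024]), 'tau': array([ 1.90725907e-03, -4.42349982e+01, -1.78024310e+01, -4.31495880e-05,
        8.39278742e-03, -1.84163810e-05]), 'tcp_pos': array([ 0.27662632, -0.55969504,  0.24732043]), 'tool_rot': array([-0.16084394,  0.68934965, -0.68781171,  0.16075244]), 'force': array([ 0.2735372 , -0.3270309 ,  1.10240814]), 'ft_torque': array([ 0.0013822 , -0.02085229, -0.04645727]), 'finger_gap': 0.9990379475797074}
side [0.35084066 1.02542861 0.48958784] [ 0.09406388 -0.92388922 -0.37091871]
top [0.25475606 0.03562311 1.20389953] [ 0.18726726  0.02188349 -0.98206522]
```

```bash
python3 -m handwheel --help 2>&1 | head -20
```

```text
invalid input: not JSON, or not a number
```

View pics/side0.png

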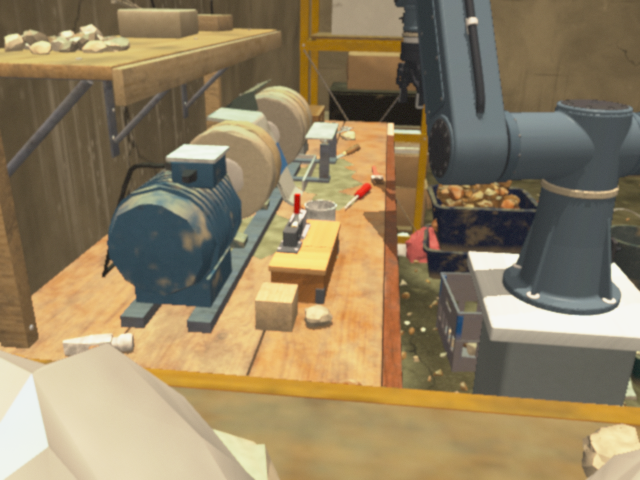

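View pics/top0.png

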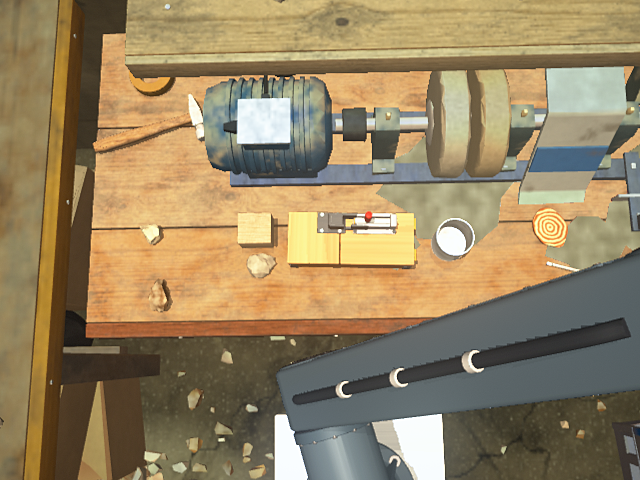

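The side view shows the case at around (305,248), with the red handle upright at (297,203). In the top view the case spans u 288–415, v 212–266, the handle is at (369,216), the keeper at (330,222) and the tin at (454,240). The block and stone are at u≈255, and the motor is beyond the case in +x.

Run:
```python
from h import *
P={}
for n in('side','top'):
    s=dict(np.load(f'/tmp/{n}0.png.npz')); im=cv2.cvtColor(s['frame'],cv2.COLOR_RGB2HSV)
    H,S,V=[im[...,i].astype(int) for i in range(3)]
    red=((H<6)|(H>174))&(S>180)&(V>110)
    w=np.zeros_like(red)
    if n=='top': w[205:232,350:395]=1
    else: w[185:228,285:312]=1
    p,u,v=pts(s,red&w); print(n,len(u),u.min(),u.max(),v.min(),v.max()); print('min',p.min(0),'max',p.max(0),'mean',p.mean(0))
    P[n]=s
    i=np.argsort(p[:,2]); print(p[i][:: max(1,len(i)//12)].round(4))
s=P['top']
# case top: yellow, z~.07
p,u,v=pts(s,np.ones((480,640),bool))
w=(u>270)&(u<435)&(v>200)&(v<280)
k=w&(abs(p[:,2]-.07)<.006); q=p[k]
print('case z',np.median(q[:,2]),len(q)); 
m=np.zeros((480,640),np.uint8); m[v[k],u[k]]=255
m=cv2.morphologyEx(m,cv2.MORPH_CLOSE,np.ones((25,25)))
pp,_,_=pts(s,m>0); pp=pp[(pp[:,2]<.076)&(pp[:,2]>.064)]
print(cv2.minAreaRect(pp[:,:2].astype(np.float32)))
# bolt stuff above case
k=w&(p[:,2]>.08)&(p[:,2]<.115)&(u<410); b=p[k]; print('hw',b.min(0),b.max(0), cv2.minAreaRect(b[:,:2].astype(np.float32)))
# heights around for clearance
for (a,c,d,e,nm) in [(235,275,208,250,'block'),(245,278,252,280,'stone'),(430,478,215,262,'tin'),(200,335,75,180,'motor')]:
    k=(u>a)&(u<c)&(v>d)&(v<e)&(p[:,2]>.012); print(nm,p[k].min(0).round(3),p[k].max(0).round(3))
big=cv2.resize(s['frame'][195:285,270:430,::-1],None,fx=5,fy=5,interpolation=cv2.INTER_CUBIC); cv2.imwrite('pics/z0.png',big)
```

```text
side 83 294 299 194 212
min [ 0.49819216 -0.02276182  0.11680484] max [ 0.50879831 -0.01077251  0.15293528] mean [ 0.50315231 -0.0169859   0.13650942]
[[ 0.5068 -0.0196  0.1168]
 [ 0.5042 -0.0149  0.1206]
 [ 0.5064 -0.0166  0.124 ]
 [ 0.5061 -0.0149  0.1266]
 [ 0.505  -0.0203  0.1289]
 [ 0.5058 -0.013   0.1313]
 [ 0.5009 -0.0184  0.1337]
 [ 0.5027 -0.0177  0.1379]
 [ 0.5007 -0.0171  0.1402]
 [ 0.5003 -0.0143  0.1431]
 [ 0.5068 -0.0192  0.1452]
 [ 0.4991 -0.0193  0.1476]
 [ 0.5007 -0.0172  0.1502]
 [ 0.5034 -0.0222  0.1524]]
top 35 365 371 212 218
min [ 0.49729328 -0.02610988  0.14073603] max [ 0.5072079  -0.01568208  0.1582986 ] mean [ 0.50183285 -0.02126247  0.15416423]
[[ 0.5014 -0.016   0.1407]
 [ 0.5017 -0.0157  0.1477]
 [ 0.4973 -0.0226  0.15  ]
 [ 0.4989 -0.0261  0.1507]
 [ 0.5038 -0.019   0.1537]
 [ 0.5001 -0.0171  0.1542]
 [ 0.5054 -0.0243  0.1544]
 [ 0.5055 -0.0173  0.1545]
 [ 0.5036 -0.0172  0.1545]
 [ 0.4997 -0.0241  0.1555]
 [ 0.5014 -0.0241  0.1559]
 [ 0.5031 -0.0242  0.1564]
 [ 0.4994 -0.0258  0.1566]
 [ 0.4976 -0.0222  0.1566]
 [ 0.5049 -0.0189  0.1568]
 [ 0.5045 -0.0259  0.1577]
 [ 0.5028 -0.0223  0.1578]
 [ 0.5063 -0.0224  0.1583]]
case z 0.07233480718364682 5010
((0.4785056412220001, 0.007083624601364136), (0.24422281980514526, 0.10122152417898178), 88.07592010498047)
hw [ 0.46165386 -0.07536405  0.08000481] [0.52486146 0.08954231 0.11237133] ((0.5029153823852539, 0.009176202118396759), (0.05900820344686508, 0.17077159881591797), 8.11483383178711)
block [0.474 0.162 0.013] [0.535 0.227 0.064]
stone [0.413 0.158 0.012] [0.46  0.214 0.036]
tin [ 0.441 -0.223  0.012] [ 0.511 -0.151  0.088]
motor [0.587 0.036 0.012] [0.828 0.314 0.279]
```

View pics/z0.png

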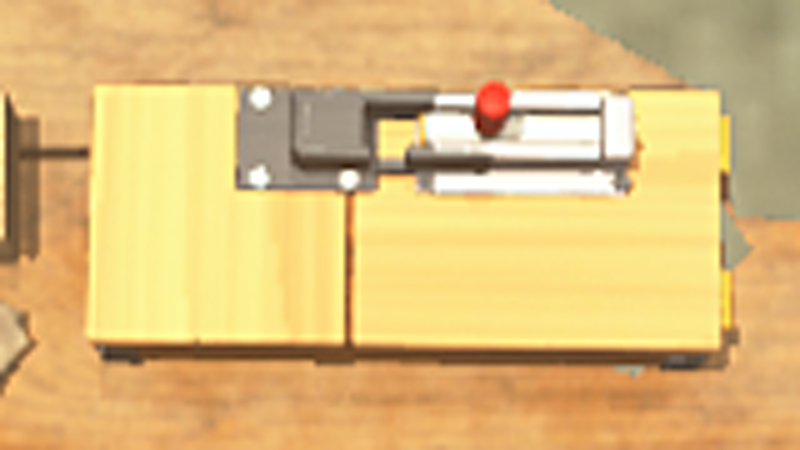

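```bash
cat >> h.py <<'E'
from scipy.spatial.transform import Rotation as Rn
def go(target, Rt, st=None):
    st=st or manip.sense(); R=Rn.from_quat(st['tool_rot'])
    d=R.inv().apply(np.array(target)-st['tcp_pos'])*100
    return d, (R.inv()*Rt).as_rotvec()
E
python3 - <<'E'
from h import *
s=dict(np.load('/tmp/top0.png.npz')); p,u,v=pts(s,np.ones((480,640),bool))
# case edges: robot-side edge of the top face, y yaw by line fit
w=(u>285)&(u<420)&(v>225)&(v<280)&(abs(p[:,2]-.0723)<.004)
e=[]
for c in range(296,410):
    k=w&(u==c)
    if k.any(): i=np.argmax(v*k); e.append(p[i])
e=np.array(e); f=cv2.fitLine(e[:,:2].astype(np.float32),cv2.DIST_HUBER,0,.01,.01).ravel(); print('edge dir',f,np.degrees(np.arctan2(f[1],f[0])))
# keeper block: points z>.095 left of handle
k=(u>325)&(u<350)&(v>208)&(v<236)&(p[:,2]>.09)&(p[:,2]<.12); print(p[k].min(0),p[k].max(0),np.median(p[k],0))
st=manip.sense(); R=Rn.from_quat(st['tool_rot']); print(R.as_matrix().round(3))
yaw=np.radians(-1.9)
cy=np.array([-np.sin(yaw),np.cos(yaw),0])
for sg in(1,-1):
    z=sg*cy; y=np.array([0,0,-1.]); x=np.cross(y,z)
    Rt=Rn.from_matrix(np.c_[x,y,z]); print(sg,go([.503,-.021,.25],Rt))
E
```

```text
edge dir [ 0.03397105  0.9994228   0.42786437 -0.0294954 ] 88.05322
[0.49330313 0.01155185 0.09060943] [0.52068621 0.05115191 0.11188678] [0.50767143 0.03586026 0.10576188]
[[-0.897 -0.001  0.443]
 [-0.443  0.002 -0.897]
 [-0.    -1.    -0.002]]
1 (array([-44.15523502,  -0.16889982, -38.27709856]), array([ 2.08715039e-04, -2.64959608e+00, -2.70913212e-03]))
-1 (array([-44.15523502,  -0.16889982, -38.27709856]), array([2.00352191e-03, 4.91995269e-01, 1.54353917e-04]))
```

```bash
python3 -m handwheel '[-2,0,-1.7,0,0.03,0,8.5, -5,0,-4.3,0,0.06,0,8.5, -8,0,-7,0,0.1,0,8.5, -11,0,-9.6,0,0.14,0,8.5, -14,0,-12.2,0,0.17,0,8.5, -17,0,-14.8,0,0.2,0,8.5, -20,0,-17.4,0,0.23,0,8.5, -23,0,-20,0,0.26,0,8.5, -26,0,-22.5,0,0.29,0,8.5, -29,0,-25,0,0.32,0,8.5]' 30
python3 - <<'E'
from h import *
yaw=np.radians(-1.94)
cy=np.array([-np.sin(yaw),np.cos(yaw),0]); y=np.array([0,0,-1.]); Rt=Rn.from_matrix(np.c_[np.cross(y,-cy),y,-cy])
print(go([.503,-.021,.20],Rt))
E
```

```text
t: 0.93
tcp_pos: [0.4262, -0.2057, 0.2481]
tool_rot: [-0.049, 0.706, -0.705, 0.048]
force: [1.0, -1.0, -0.2]
finger_gap: 0.992
(array([-10.12838939,   4.81826959, -17.25140686]), array([0.00049132, 0.17074646, 0.00041395]))
```

```bash
python3 -m handwheel '[-1.5,0.5,-2.6,0,0.03,0,8.5, -3,1,-5.2,0,0.06,0,8.5, -4.5,1.8,-7.8,0,0.09,0,8.5, -6,2.6,-10.4,0,0.12,0,8.5, -7.5,3.4,-13,0,0.15,0,8.5, -9,4.2,-15.5,0,0.17,0,8.5, -10.1,4.8,-17.2,0,0.17,0,8.5, -10.1,4.8,-17.2,0,0.17,0,8.5]'
python3 - <<'E'
from h import *
yaw=np.radians(-1.94)
cy=np.array([-np.sin(yaw),np.cos(yaw),0]); y=np.array([0,0,-1.]); Rt=Rn.from_matrix(np.c_[np.cross(y,-cy),y,-cy])
print(go([.502,-.021,.140],Rt)); st=manip.sense(); print(st['tcp_pos'],st['force'])
for n in('side','top'):
    s=snap(n,n+'1.png')
    if n=='side': cv2.imwrite('pics/z1.png',cv2.resize(s['frame'][130:290,220:400,::-1],None,fx=4,fy=3.7,interpolation=cv2.INTER_CUBIC))
    im=cv2.cvtColor(s['frame'],cv2.COLOR_RGB2HSV); H,S,V=[im[...,i].astype(int) for i in range(3)]
    red=((H<6)|(H>174))&(S>180)&(V>110); w=np.zeros_like(red)
    if n=='top': w[205:232,350:395]=1
    else: w[185:228,285:312]=1
    p,u,v=pts(s,red&w); print(n,len(u), p.mean(0) if len(u) else '')
E
```

```text
t: 1.6
tcp_pos: [0.5024, -0.0201, 0.199]
tool_rot: [0.009, 0.708, -0.706, -0.01]
force: [-0.4, 0.4, 0.4]
finger_gap: 0.994
(array([0.02899809, 5.89651931, 0.09927352]), array([0.00164655, 0.00672061, 0.00204424]))
[ 0.50243434 -0.02011622  0.19896604] [-0.43775949  0.36632364  0.41393031]
side 72 [ 0.50331035 -0.01661288  0.13481949]
top 0
```

View pics/z1.png

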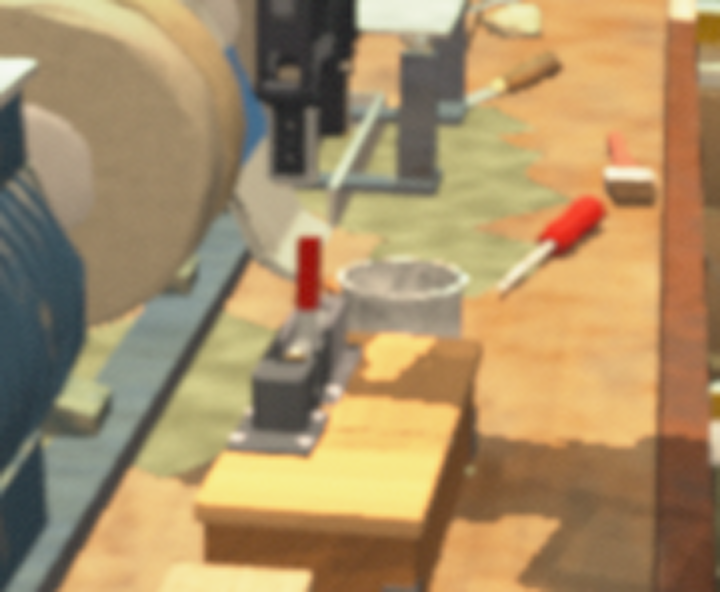

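View pics/top1.png

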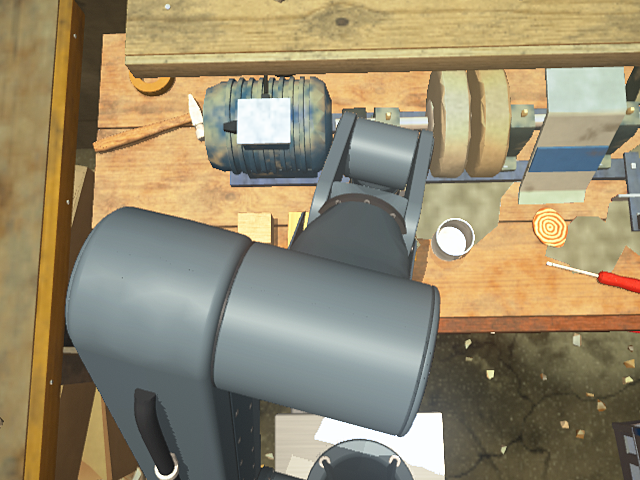

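```bash
python3 -m handwheel '[0,1,0,0,0,0,8.5, 0,2.2,0,0,0,0,8.5, 0,3.6,0,0,0,0,7, 0,4.8,0,0,0,0,6, 0,5.6,0,0,0,0,5, 0,5.9,0,0,0,0,4, 0,5.9,0,0,0,0,3, 0,5.9,0,0,0,0,3]' 30
python3 - <<'E'
from h import *
s=snap('side','side2.png'); cv2.imwrite('pics/z2.png',cv2.resize(s['frame'][130:290,220:400,::-1],None,fx=4,fy=3.7,interpolation=cv2.INTER_CUBIC))
E
```

```text
t: 2.37
tcp_pos: [0.5025, -0.024, 0.1417]
tool_rot: [-0.011, -0.707, 0.707, 0.011]
force: [0.0, -0.1, 0.9]
finger_gap: 0.348
```

View pics/z2.png

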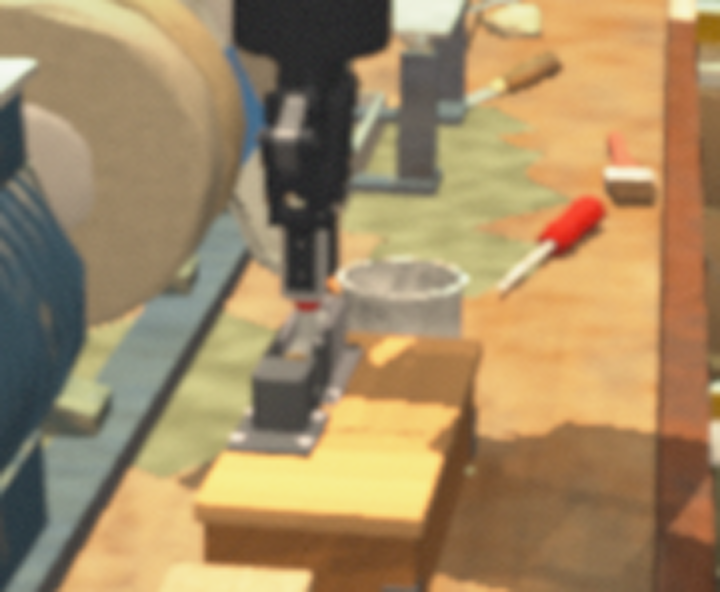

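The near finger covers the red sleeve; the bottom of the sleeve shows at (308,305). I'll shift about 3 mm towards +y and close.

```bash
python3 -m handwheel '[0,0.1,-0.3,0,0,0,3, 0,0.1,-0.3,0,0,0,2, 0,0.1,-0.3,0,0,0,1, 0,0.1,-0.3,0,0,0,0.5, 0,0.1,-0.3,0,0,0,0.5,0,0.1,-0.3,0,0,0,0.5]' 40
python3 -c "
from h import *
print(manip.sense())"
```

```text
t: 2.92
tcp_pos: [0.5027, -0.0209, 0.1409]
tool_rot: [-0.011, -0.707, 0.707, 0.011]
force: [-1.0, -4.0, 6.2]
finger_gap: 0.136
{'t': 2.9167, 'q': array([-2.63612377e-01,  5.32934600e-01,  1.83585503e+00, -1.11706003e-03,
        7.71676044e-01,  1.33875193e+00]), 'qd': array([-4.97661895e-06, -2.96497048e-04,  2.69131867e-04,  1.37320475e-03,
       -1.26774208e-03,  1.15547334e-03]), 'tau': array([ 1.85148753e+00, -3.46981859e+01, -9.99338865e+00,  8.07437282e-01,
       -1.62861818e-01,  5.86345821e-03]), 'tcp_pos': array([ 0.50273991, -0.02094011,  0.1408578 ]), 'tool_rot': array([-0.0111963 , -0.70665806,  0.70738783,  0.01055894]), 'force': array([-0.99610804, -3.98454927,  6.20193614]), 'ft_torque': array([-0.65859126,  0.27169509,  0.03959964]), 'finger_gap': 0.1356786948680931}
```

```bash
python3 -m handwheel '[0,0,-0.2,0,0,0,0.5, 0,0,-0.5,0,0,0,0.5, 0,0,-0.8,0,0,0,0.5, 0,0,-1.1,0,0,0,0.5, 0,0,-1.4,0,0,0,0.5]'
python3 -c "
from h import *
R=Rn.from_quat(manip.sense()['tool_rot']);print(R.as_matrix().round(4)[:,2])"
python3 -m handwheel '[0,0,-0.2,0,0,0,0.5, 0,0,-0.5,0,0,0,0.5, 0,0,-0.8,0,0,0,0.5, 0,0,-1,0,0,0,0.5,0,0,-1,0,0,0,0.5,0,0,-1,0,0,0,0.5]'
python3 - <<'E'
from h import *
s=snap('side','side3.png'); cv2.imwrite('pics/z3.png',cv2.resize(s['frame'][130:290,220:400,::-1],None,fx=4,fy=3.7,interpolation=cv2.INTER_CUBIC))
E
```

```text
t: 3.33
tcp_pos: [0.5032, -0.0073, 0.1409]
tool_rot: [-0.011, -0.706, 0.708, 0.01]
force: [-1.9, -5.7, 4.7]
finger_gap: 0.137
[-0.0305 -0.9995  0.0019]
t: 3.83
tcp_pos: [0.5035, 0.0029, 0.1409]
tool_rot: [-0.011, -0.707, 0.707, 0.01]
force: [-0.9, -3.9, 6.0]
finger_gap: 0.137
```

View pics/z3.png

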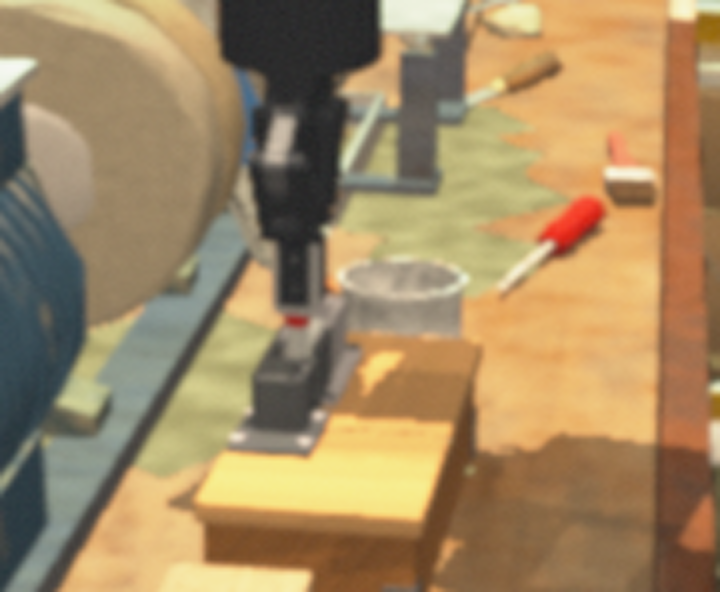

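```bash
cat > chk.py <<'E'
import sys
from h import *
s=manip.sense(); c=np.array([.0338,.9994,0]); f=s['force']@c; print('y %.4f Fy %.2f F %s'%(s['tcp_pos']@c,f,s['force'].round(1)))
sys.exit(f<-9.0)
E
set -e
python3 -m handwheel '[0,0,-0.1,0,0,0,0.5, 0,0,-0.2,0,0,0,0.5]' >/dev/null; python3 chk.py
python3 -m handwheel '[0,0,-0.1,0,0,0,0.5, 0,0,-0.2,0,0,0,0.5]' >/dev/null; python3 chk.py
python3 -m handwheel '[0,0,-0.05,0,0,0,0.5, 0,0,-0.1,0,0,0,0.5]' >/dev/null; python3 chk.py
python3 -m handwheel '[0,0,-0.05,0,0,0,0.5, 0,0,-0.1,0,0,0,0.5]' >/dev/null; python3 chk.py
python3 -m handwheel '[0,0,-0.05,0,0,0,0.5, 0,0,-0.1,0,0,0,0.5]' >/dev/null; python3 chk.py
python3 -m handwheel '[0,0,-0.05,0,0,0,0.5, 0,0,-0.1,0,0,0,0.5]' >/dev/null; python3 chk.py
python3 -m handwheel '[0,0,-0.05,0,0,0,0.5, 0,0,-0.1,0,0,0,0.5]' >/dev/null; python3 chk.py
python3 -m handwheel '[0,0,-0.05,0,0,0,0.5, 0,0,-0.1,0,0,0,0.5]' >/dev/null; python3 chk.py
```

```text
y 0.0215 Fy -6.33 F [-1.5 -6.3  5.7]False
```

```bash
sed -i 's/sys.exit(f<-9.0)/sys.exit(int(f<-9.0))/' chk.py
set -e
python3 -m handwheel '[0,0,-0.1,0,0,0,0.5, 0,0,-0.2,0,0,0,0.5]' >/dev/null; python3 chk.py
python3 -m handwheel '[0,0,-0.05,0,0,0,0.5, 0,0,-0.1,0,0,0,0.5]' >/dev/null; python3 chk.py
python3 -m handwheel '[0,0,-0.05,0,0,0,0.5, 0,0,-0.1,0,0,0,0.5]' >/dev/null; python3 chk.py
python3 -m handwheel '[0,0,-0.05,0,0,0,0.5, 0,0,-0.1,0,0,0,0.5]' >/dev/null; python3 chk.py
python3 -m handwheel '[0,0,-0.05,0,0,0,0.5, 0,0,-0.1,0,0,0,0.5]' >/dev/null; python3 chk.py
python3 -m handwheel '[0,0,-0.05,0,0,0,0.5, 0,0,-0.1,0,0,0,0.5]' >/dev/null; python3 chk.py
python3 -m handwheel '[0,0,-0.05,0,0,0,0.5, 0,0,-0.1,0,0,0,0.5]' >/dev/null; python3 chk.py
python3 -m handwheel '[0,0,-0.05,0,0,0,0.5, 0,0,-0.1,0,0,0,0.5]' >/dev/null; python3 chk.py
python3 -m handwheel '[0,0,-0.05,0,0,0,0.5, 0,0,-0.1,0,0,0,0.5]' >/dev/null; python3 chk.py
python3 -m handwheel '[0,0,-0.05,0,0,0,0.5, 0,0,-0.1,0,0,0,0.5]' >/dev/null; python3 chk.py
python3 -m handwheel '[0,0,-0.05,0,0,0,0.5, 0,0,-0.1,0,0,0,0.5]' >/dev/null; python3 chk.py
```

```text
y 0.0235 Fy -5.27 F [-1.5 -5.2  6.4]
y 0.0245 Fy -6.49 F [-2.1 -6.4  5.3]
y 0.0254 Fy -5.77 F [-1.7 -5.7  4.5]
y 0.0264 Fy -6.79 F [-1.5 -6.7  5.7]
y 0.0274 Fy -6.67 F [-1.4 -6.6  6.1]
y 0.0284 Fy -6.19 F [-1.3 -6.1  5.5]
y 0.0294 Fy -6.99 F [-0.9 -7.   5.8]
y 0.0304 Fy -6.66 F [-1.  -6.6  6.3]
y 0.0314 Fy -6.64 F [-2.1 -6.6  5.4]
y 0.0324 Fy -7.19 F [-1.6 -7.1  5.2]
y 0.0332 Fy -7.44 F [-1.3 -7.4  5.3]
```

```bash
set -e
python3 -m handwheel '[0,0,-0.05,0,0,0,0.5,0,0,-0.05,0,0,0,0.5]' >/dev/null; python3 chk.py
python3 -m handwheel '[0,0,-0.05,0,0,0,0.5,0,0,-0.05,0,0,0,0.5]' >/dev/null; python3 chk.py
python3 -m handwheel '[0,0,-0.05,0,0,0,0.5,0,0,-0.1,0,0,0,0.5]' >/dev/null; python3 chk.py
python3 -m handwheel '[0,0,-0.05,0,0,0,0.5, 0,0,-0.1,0,0,0,0.5]' >/dev/null; python3 chk.py
python3 -m handwheel '[0,0,-0.05,0,0,0,0.5, 0,0,-0.1,0,0,0,0.5]' >/dev/null; python3 chk.py
python3 -m handwheel '[0,0,-0.05,0,0,0,0.5, 0,0,-0.1,0,0,0,0.5]' >/dev/null; python3 chk.py
python3 -m handwheel '[0,0,-0.05,0,0,0,0.5, 0,0,-0.1,0,0,0,0.5]' >/dev/null; python3 chk.py
python3 -m handwheel '[0,0,-0.05,0,0,0,0.5, 0,0,-0.1,0,0,0,0.5]' >/dev/null; python3 chk.py
python3 -m handwheel '[0,0,-0.05,0,0,0,0.5, 0,0,-0.1,0,0,0,0.5]' >/dev/null; python3 chk.py
python3 -m handwheel '[0,0,-0.05,0,0,0,0.5, 0,0,-0.1,0,0,0,0.5]' >/dev/null; python3 chk.py
python3 -m handwheel '[0,0,-0.05,0,0,0,0.5, 0,0,-0.1,0,0,0,0.5]' >/dev/null; python3 chk.py
python3 -m handwheel '[0,0,-0.05,0,0,0,0.5, 0,0,-0.1,0,0,0,0.5]' >/dev/null; python3 chk.py
```

```text
y 0.0334 Fy -8.29 F [-1.5 -8.2  5.5]
y 0.0335 Fy -9.70 F [-2.  -9.6  5.6]
```

```bash
python3 -m handwheel '[0,0,-0.05,0,0,0,0.5,0,0,-0.05,0,0,0,0.5,0,0,-0.05,0,0,0,0.5]'; python3 chk.py
```

```text
t: 6.47
tcp_pos: [0.5041, 0.0166, 0.1409]
tool_rot: [-0.011, -0.705, 0.709, 0.01]
force: [-1.9, -11.1, 5.9]
finger_gap: 0.137
y 0.0337 Fy -11.12 F [ -1.9 -11.1   5.9]
```

```bash
python3 -m handwheel '[0,0,0.1,0,0,0,0.5,0,0,0.2,0,0,0,0.5,0,0,0.25,0,0,0,0.5,0,0,0.25,0,0,0,0.5]'; python3 chk.py
```

```text
t: 6.8
tcp_pos: [0.504, 0.0156, 0.1409]
tool_rot: [-0.011, -0.706, 0.708, 0.011]
force: [-1.7, -5.0, 6.6]
finger_gap: 0.139
y 0.0326 Fy -5.09 F [-1.7 -5.   6.6]
```

```bash
python3 -m handwheel '[0,0,0.04,0,0,0,0.5,0,0,0.04,0,0,0,0.5,0,0,0.04,0,0,0,0.5]' 25; python3 chk.py
python3 -m handwheel '[0.35,0.03,0,0,0,0,0.5, 0.7,0.1,0,0,0,0,0.5, 1.2,0.22,0,0,0,0,0.5,1.2,0.22,0,0,0,0,0.5]'; python3 chk.py
```

```text
t: 7.05
tcp_pos: [0.504, 0.0153, 0.1409]
tool_rot: [-0.011, -0.707, 0.708, 0.01]
force: [-1.8, -4.7, 6.0]
finger_gap: 0.133
y 0.0323 Fy -4.71 F [-1.8 -4.7  6. ]
t: 7.38
tcp_pos: [0.4977, 0.0147, 0.1401]
tool_rot: [-0.017, -0.706, 0.708, 0.006]
force: [6.0, -5.7, 4.0]
finger_gap: 0.136
y 0.0315 Fy -5.45 F [ 6.  -5.7  4. ]
```

```bash
python3 -m handwheel '[0,0,0,0,0,0,0.5,0,0,0,0,0,0,0.5]'; python3 chk.py
python3 - <<'E'
from h import *
s=manip.sense(); print(s['ft_torque'],s['q'],Rn.from_quat(s['tool_rot']).as_matrix().round(3))
s=snap('side','side4.png'); cv2.imwrite('pics/z4.png',cv2.resize(s['frame'][150:270,250:350,::-1],None,fx=6,fy=5,interpolation=cv2.INTER_CUBIC))
E
```

```text
t: 7.55
tcp_pos: [0.4978, 0.0147, 0.1401]
tool_rot: [-0.016, -0.706, 0.708, 0.006]
force: [5.5, -5.1, 5.8]
finger_gap: 0.138
y 0.0315 Fy -4.95 F [ 5.5 -5.1  5.8]
[-0.85112468 -1.19436405 -0.02667914] [-1.94941549e-01  5.25768004e-01  1.85851185e+00 -8.82850514e-04
  7.42085457e-01  1.40792560e+00] [[-0.999  0.015 -0.031]
 [ 0.031 -0.004 -1.   ]
 [-0.015 -1.     0.003]]
```

View pics/z4.png

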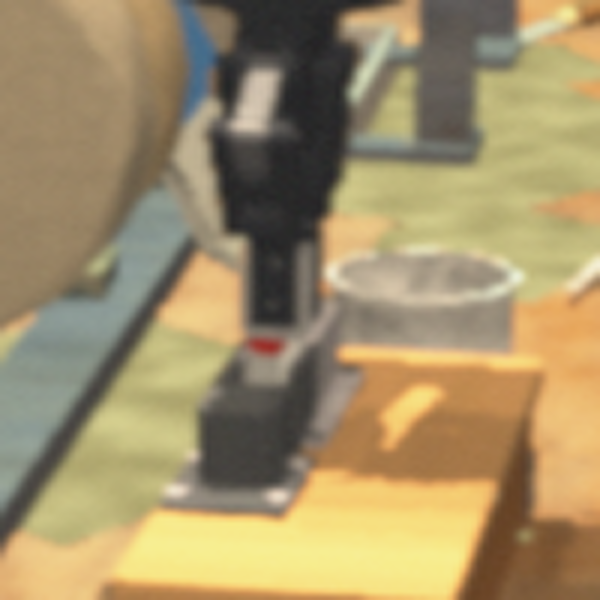

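```bash
python3 -m handwheel '[0,0,-0.04,0,0,0,0.5,0,0,-0.08,0,0,0,0.5,0,0,-0.08,0,0,0,0.5]'; python3 chk.py
python3 -m handwheel '[0,0,-0.03,0,0,0,0.5,0,0,-0.05,0,0,0,0.5]'; python3 chk.py
```

```text
t: 7.85
tcp_pos: [0.4978, 0.0153, 0.1401]
tool_rot: [-0.016, -0.706, 0.708, 0.006]
force: [5.4, -5.5, 7.0]
finger_gap: 0.138
y 0.0321 Fy -5.31 F [ 5.4 -5.5  7. ]
t: 8.02
tcp_pos: [0.4979, 0.0157, 0.1401]
tool_rot: [-0.016, -0.706, 0.708, 0.006]
force: [4.6, -5.9, 5.4]
finger_gap: 0.138
y 0.0325 Fy -5.70 F [ 4.6 -5.9  5.4]
```

```bash
python3 -m handwheel '[0.25,0.05,0.03,0,0,0,0.5,0.5,0.1,0.03,0,0,0,0.5,0.5,0.1,0.03,0,0,0,0.5]'; python3 chk.py
```

```text
t: 8.27
tcp_pos: [0.4935, 0.0156, 0.1392]
tool_rot: [-0.017, -0.706, 0.708, 0.005]
force: [6.8, -4.9, 4.8]
finger_gap: 0.138
y 0.0323 Fy -4.71 F [ 6.8 -4.9  4.8]
```

```bash
python3 -m handwheel '[0.3,0.12,0,0,0,0,0.5,0.6,0.27,0,0,0,0,0.5,0.9,0.5,0,0,0,0,0.5,0.9,0.5,0,0,0,0,0.5]'; python3 chk.py
```

```text
t: 8.6
tcp_pos: [0.4825, 0.0162, 0.1342]
tool_rot: [-0.015, -0.706, 0.708, 0.007]
force: [3.4, -6.0, 9.8]
finger_gap: 0.135
y 0.0325 Fy -5.90 F [ 3.4 -6.   9.8]
```

```bash
python3 -m handwheel '[0.4,0.32,0,0,0,0,0.5,0.76,0.65,0,0,0,0,0.5,1.1,1.0,0,0,0,0,0.5,1.4,1.44,0,0,0,0,0.5,1.4,1.44,0,0,0,0,0.5]'; python3 chk.py
python3 - <<'E'
from h import *
s=snap('side','side5.png'); cv2.imwrite('pics/z5.png',cv2.resize(s['frame'][150:270,250:350,::-1],None,fx=6,fy=5,interpolation=cv2.INTER_CUBIC))
E
```

```text
t: 9.02
tcp_pos: [0.4659, 0.0172, 0.1184]
tool_rot: [-0.013, -0.706, 0.708, 0.009]
force: [1.0, -5.9, 5.1]
finger_gap: 0.139
y 0.0330 Fy -5.90 F [ 1.  -5.9  5.1]
```

View pics/z5.png

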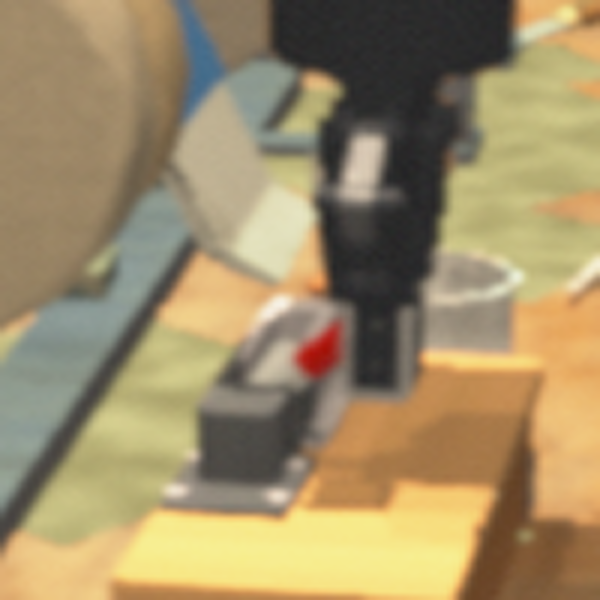

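The handle is about 1 rad down, with red showing at (325,350) and the finger to its right. Next I'll finish the turn.

```bash
python3 -m handwheel '[0.22,0.45,0,0,0,0,0.5,0.45,0.9,0,0,0,0,0.5,0.6,1.3,0,0,0,0,0.5,0.7,1.65,0,0,0,0,0.5,0.7,1.65,0,0,0,0,0.5]'; python3 chk.py
python3 -m handwheel '[0,0.2,0,0,0,0,0.5,0,0.3,0,0,0,0,0.5,0,0.3,0,0,0,0,0.5]'; python3 chk.py
```

```text
t: 9.48
tcp_pos: [0.4586, 0.0176, 0.1015]
tool_rot: [-0.013, -0.706, 0.708, 0.009]
force: [0.6, -6.6, 4.0]
finger_gap: 0.134
y 0.0330 Fy -6.61 F [ 0.6 -6.6  4. ]
t: 9.73
tcp_pos: [0.4583, 0.0176, 0.0988]
tool_rot: [-0.013, -0.706, 0.708, 0.01]
force: [-0.2, -7.0, 6.3]
finger_gap: 0.139
y 0.0331 Fy -7.01 F [-0.2 -7.   6.3]
```

```bash
python3 -m handwheel '[0,0.1,0.1,0,0,0,0.5,0,0.25,0.2,0,0,0,0.5,0,0.25,0.2,0,0,0,0.5]'; python3 chk.py
python3 - <<'E'
from h import *
s=snap('side','side6.png'); cv2.imwrite('pics/z6.png',cv2.resize(s['frame'][150:270,250:350,::-1],None,fx=6,fy=5,interpolation=cv2.INTER_CUBIC))
E
```

```text
t: 9.98
tcp_pos: [0.4578, 0.0159, 0.0963]
tool_rot: [-0.012, -0.707, 0.707, 0.01]
force: [-1.6, -5.3, 5.6]
finger_gap: 0.132
y 0.0314 Fy -5.35 F [-1.6 -5.3  5.6]
```

View pics/z6.png

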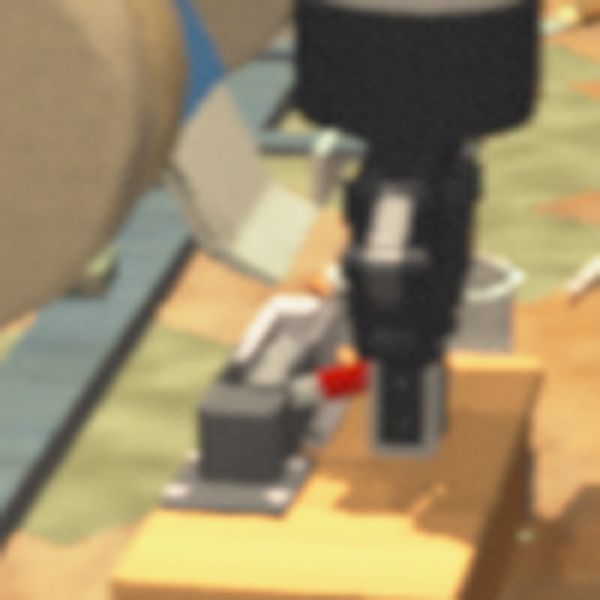

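```bash
python3 -m handwheel '[0,0,0.1,0,0,0,0.5,0,0,0.2,0,0,0,0.5,0,0,0.2,0,0,0,0.5]'; python3 chk.py
```

```text
t: 10.28
tcp_pos: [0.4577, 0.0145, 0.0962]
tool_rot: [0.013, 0.707, -0.707, -0.01]
force: [-0.2, -0.9, 5.8]
finger_gap: 0.138
y 0.0300 Fy -0.92 F [-0.2 -0.9  5.8]
```

The notch now carries the spring load: the pull along the bolt fell from 5.3 to 0.9 N. I'll open the gripper and lift straight up.

```bash
python3 -m handwheel '[0,0,0,0,0,0,1.5,0,0,0,0,0,0,2.5,0,0,0,0,0,0,3.5,0,0,0,0,0,0,4.5,0,0,0,0,0,0,4.5]'; python3 chk.py
python3 - <<'E'
from h import *
s=snap('side','side7.png'); cv2.imwrite('pics/z7.png',cv2.resize(s['frame'][150:270,250:350,::-1],None,fx=6,fy=5,interpolation=cv2.INTER_CUBIC))
E
```

```text
t: 10.7
tcp_pos: [0.4562, 0.0148, 0.0955]
tool_rot: [0.011, 0.707, -0.707, -0.011]
force: [-0.4, -0.1, -0.0]
finger_gap: 0.531
y 0.0303 Fy -0.10 F [-0.4 -0.1 -0. ]
```

View pics/z7.png

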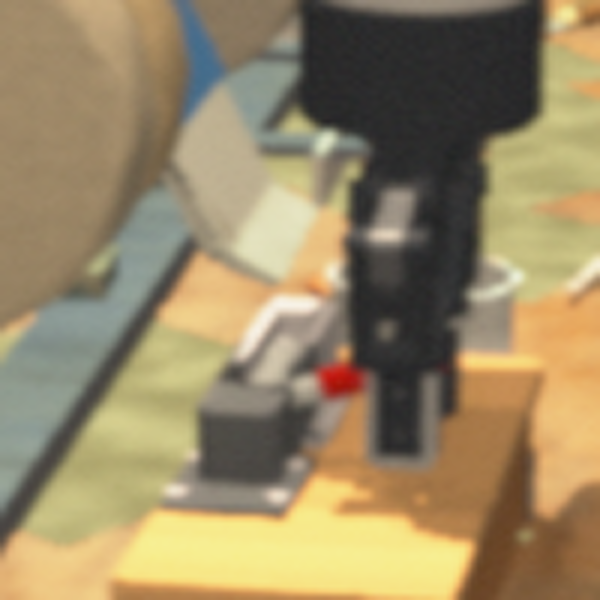

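The fingers are open and touching nothing (force about 0), and the red handle is still lying down at (340,380). Now I'll lift up and then back away.

```bash
python3 -m handwheel '[0,-0.5,0,0,0,0,4.5,0,-1.5,0,0,0,0,4.5,0,-3,0,0,0,0,4.5,0,-5,0,0,0,0,4.5,0,-7,0,0,0,0,4.5,0,-9,0,0,0,0,4.5,0,-11,0,0,0,0,4.5,0,-13,1,0,0,0,4.5,0,-14,3.5,0,0,0,4.5,0,-14,6.5,0,0,0,4.5]'
python3 -m handwheel '[0,0,3.5,0,0,0,4.5,0,0,7,0,0,0,4.5,0,0,10.5,0,0,0,4.5,0,0,14,0,0,0,4.5,0,0,17.5,0,0,0,4.5,0,0,21,0,0,0,4.5,0,0,24.5,0,0,0,4.5,0,0,28,0,0,0,4.5,0,0,28,0,0,0,4.5,0,0,28,0,0,0,4.5]'
python3 - <<'E'
from h import *
s=snap('side','side8.png'); cv2.imwrite('pics/z8.png',cv2.resize(s['frame'][150:270,250:350,::-1],None,fx=6,fy=5,interpolation=cv2.INTER_CUBIC))
s=snap('top','top8.png')
cv2.imwrite('pics/zt8.png',cv2.resize(s['frame'][195:285,230:490,::-1],None,fx=3,fy=3,interpolation=cv2.INTER_CUBIC))
p,u,v=pts(s,np.ones((480,640),bool))
for (a,c,d,e,nm) in [(235,275,208,250,'block'),(245,278,252,280,'stone'),(430,478,215,262,'tin')]:
    k=(u>a)&(u<c)&(v>d)&(v<e)&(p[:,2]>.012); print(nm,p[k].min(0).round(3),p[k].max(0).round(3))
im=cv2.cvtColor(s['frame'],cv2.COLOR_RGB2HSV); H,S,V=[im[...,i].astype(int) for i in range(3)]
red=((H<6)|(H>174))&(S>180)&(V>110); w=np.zeros_like(red); w[200:262,300:410]=1
q,_,_=pts(s,red&w); print('red',len(q),q.min(0),q.max(0))
E
```

```text
t: 11.58
tcp_pos: [0.4555, -0.0502, 0.2385]
tool_rot: [-0.012, -0.707, 0.708, 0.008]
force: [-0.2, -0.2, 0.0]
finger_gap: 0.53
t: 12.42
tcp_pos: [0.4453, -0.332, 0.2357]
tool_rot: [0.012, 0.707, -0.707, -0.012]
force: [-0.7, 0.9, -0.1]
finger_gap: 0.527
block [0.474 0.162 0.012] [0.535 0.227 0.065]
stone [0.413 0.158 0.012] [0.46  0.214 0.036]
tin [ 0.308 -0.046  0.846] [ 0.336 -0.02   0.86 ]
red 115 [0.44854964 0.00888596 0.10324945] [0.48621767 0.02068789 0.12416657]
```

View pics/z8.png

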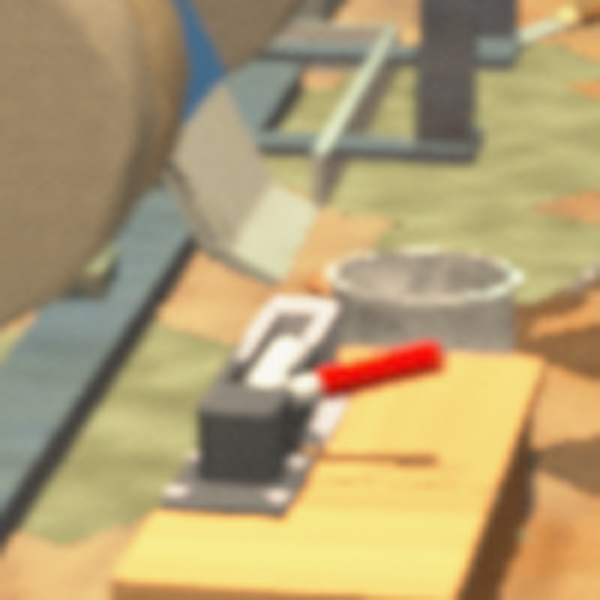

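View pics/zt8.png

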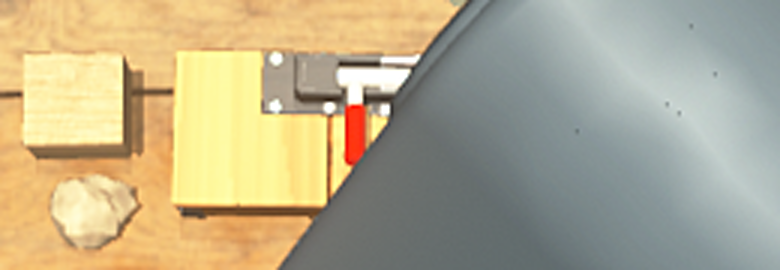

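```bash
python3 - <<'E'
from h import *
for n,box in(('side',(195,240,295,330)),('top',(200,262,300,410))):
    s=dict(np.load(f'/tmp/{n}8.png.npz'))
    im=cv2.cvtColor(s['frame'],cv2.COLOR_RGB2HSV); H,S,V=[im[...,i].astype(int) for i in range(3)]
    red=((H<6)|(H>174))&(S>180)&(V>110); w=np.zeros_like(red); w[box[0]:box[1],box[2]:box[3]]=1
    q,_,_=pts(s,red&w); a=np.polyfit(q[:,0],q[:,2],1); print(n,len(q),q.mean(0),'theta',np.pi/2+np.arctan(a[0]))
d=[]
for f in('side0','side8'):
    s=dict(np.load(f'/tmp/{f}.png.npz')); p,u,v=pts(s,np.ones((480,640),bool))
    k=(p[:,0]>.42)&(p[:,0]<.53)&(p[:,1]>-.24)&(p[:,1]<-.14)&(p[:,2]>.015)&(p[:,2]<.1); print(f,k.sum(),p[k].min(0).round(3),p[k].max(0).round(3),np.median(p[k],0).round(4), u[k].min(),u[k].max())
E
python3 -m handwheel '[0,0,2,0,0,0,4.5,0,0,5,0,0,0,4.5,0,0,8,0,0,0,4.5,0,0,11,0,0,0,4.5,0,0,14,0,0,0,4.5,0,0,16,0,0,0,4.5,0,0,18,0,0,0,4.5,0,0,18,0,0,0,4.5,0,0,18,0,0,0,4.5,0,0,18,0,0,0,4.5]'
python3 - <<'E'
from h import *
snap('side','side9.png');s=snap('top','top9.png'); print(manip.sense()['t'])
p,u,v=pts(s,np.ones((480,640),bool)); k=(u>430)&(u<478)&(v>215)&(v<262)&(p[:,2]>.012); print(p[k].min(0).round(3),p[k].max(0).round(3))
E
```

```text
side 88 [0.4677443  0.01435651 0.10863722] theta 1.0590894256397023
top 115 [0.467003   0.01573652 0.1154281 ] theta 1.2359149862004304
side0 593 [ 0.44  -0.226  0.04 ] [ 0.509 -0.146  0.079] [ 0.4739 -0.1689  0.0662] 305 336
side8 584 [ 0.44  -0.226  0.041] [ 0.509 -0.148  0.079] [ 0.4741 -0.1705  0.0662] 305 336
t: 13.35
tcp_pos: [0.4405, -0.5077, 0.2354]
tool_rot: [0.01, 0.708, -0.706, -0.011]
force: [0.5, 0.2, -0.6]
finger_gap: 0.526
13.45
[ 0.33  -0.219  0.012] [ 0.511 -0.048  0.726]
```

View pics/top9.png

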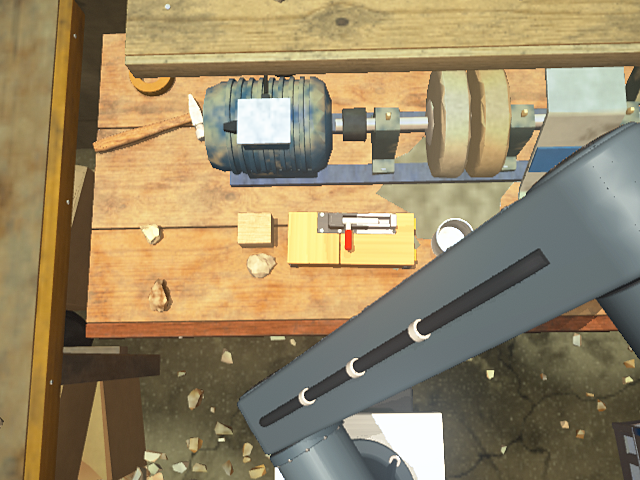

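Run:
```python
from h import *
c=np.array([.0338,.9994,0]); cx=np.array([.9994,-.0338,0])
def meas(f,box,yc):
    s=dict(np.load(f'/tmp/{f}.png.npz'))
    im=s['frame'].astype(float); r=im[...,0]-np.maximum(im[...,1],im[...,2])
    w=np.zeros_like(r); w[box[0]:box[1],box[2]:box[3]]=1; r=np.clip(r-60,0,None)*w
    v,u=np.nonzero(r>30); wt=r[v,u]
    X=np.c_[u,v]; m=np.average(X,axis=0,weights=wt); C=np.cov((X-m).T,aweights=wt); d=np.linalg.eigh(C)[1][:,1]
    t=(X-m)@d
    K=s['camera_matrix'];R=cv2.Rodrigues(s['rvec'])[0]; o=-R.T@s['tvec'].ravel()
    P=[]
    for q in (m+d*t.min(),m,m+d*t.max()):
        ray=R.T@np.linalg.inv(K)@np.r_[q,1]; k=(yc-o@c)/(ray@c); P.append(o+k*ray)
    P=np.array(P); D=P[2]-P[0]; D*=np.sign(-D@cx if abs(D@cx)>abs(D[2]) else D[2])
    print(f,m,P.round(4).tolist(),'len',np.linalg.norm(D),'theta',np.arctan2(-D@cx,D[2]), P[1]@cx)
meas('side0.png',(185,228,285,312),-.0215+.017)
meas('side8.png',(205,240,295,330),.0315)
meas('side9.png',(205,240,295,330),.0315)
```

```text
Traceback (most recent call last):
FileNotFoundError: [Errno 2] No such file or directory: '/tmp/side0.png.png.npz'
```

```bash
cat > ang.py <<'E'
from h import *
c=np.array([.0338,.9994,0]); cx=np.array([.9994,-.0338,0])
def meas(f,box,yc):
    s=dict(np.load(f'/tmp/{f}.npz'))
    im=s['frame'].astype(float); r=im[...,0]-np.maximum(im[...,1],im[...,2])
    w=np.zeros_like(r); w[box[0]:box[1],box[2]:box[3]]=1; r=np.clip(r-60,0,None)*w
    v,u=np.nonzero(r>30); wt=r[v,u]
    X=np.c_[u,v]; m=np.average(X,axis=0,weights=wt); C=np.cov((X-m).T,aweights=wt); d=np.linalg.eigh(C)[1][:,1]
    t=(X-m)@d
    K=s['camera_matrix'];R=cv2.Rodrigues(s['rvec'])[0]; o=-R.T@s['tvec'].ravel()
    P=[]
    for q in (m+d*t.min(),m,m+d*t.max()):
        ray=R.T@np.linalg.inv(K)@np.r_[q,1]; k=(yc-o@c)/(ray@c); P.append(o+k*ray)
    P=np.array(P); D=P[2]-P[0]; D*=np.sign(-D@cx if abs(D@cx)>abs(D[2]) else D[2])
    print(f,len(u),m,P.round(4).tolist(),'len',np.linalg.norm(D),'theta',np.arctan2(-D@cx,D[2]))
E
python3 - <<'E'
from ang import *
meas('side0.png',(185,228,285,312),-.0215+.017)
meas('side8.png',(205,240,295,330),.0315)
meas('side9.png',(205,240,295,330),.0315)
E
```

```text
side0.png 99 [296.66217137 202.59201744] [[0.503, -0.0215, 0.1529], [0.5039, -0.0215, 0.1354], [0.505, -0.0216, 0.1142]] len 0.03873847116995954 theta 0.04931744467869197
side8.png 137 [313.21533591 222.899191  ] [[0.4483, 0.0164, 0.1168], [0.4672, 0.0157, 0.1098], [0.4865, 0.0151, 0.1025]] len 0.040810514367399076 theta 1.2117956637197882
side9.png 136 [313.20583058 222.88712063] [[0.4484, 0.0164, 0.1168], [0.4672, 0.0157, 0.1098], [0.4865, 0.0151, 0.1025]] len 0.0408087155706662 theta 1.2120716309458046
```

By ray-casting, the sleeve lies at about 1.21 rad instead of 1.35, and its length of 40.8 mm confirms the measurement. It must have slipped within the pads at the end of the turn. I'll come back with shut fingers and press it down gently.

```bash
python3 -m handwheel '[0,0,-2,0,0,0,3,0,0,-5.5,0,0,0,2,0,0,-9,0,0,0,0,0,0,-12.5,0,0,0,0,0,0,-16,0,0,0,0,0,0,-19.5,0,0,0,0,0,0,-23,0,0,0,0,0,0,-26.5,0,0,0,0,0,0,-30,0,0,0,0,0,0,-33.5,0,0,0,0]'
python3 - <<'E'
from h import *
yaw=np.radians(-1.94)
cy=np.array([-np.sin(yaw),np.cos(yaw),0]); y=np.array([0,0,-1.]); Rt=Rn.from_matrix(np.c_[np.cross(y,-cy),y,-cy])
print(go([.457,.0160,.16],Rt))
E
```

```text
t: 14.28
tcp_pos: [0.4499, -0.1724, 0.2361]
tool_rot: [0.011, 0.707, -0.707, -0.011]
force: [0.6, 0.7, 0.6]
finger_gap: 0.004
(array([ -0.13946935,   7.61675696, -18.84879681]), array([ 0.00018174,  0.00357226, -0.00023581]))
```

```bash
python3 -m handwheel '[0,0.5,-3.5,0,0,0,0,0,1.5,-7,0,0,0,0,0,2.5,-10.5,0,0,0,0,0,3.5,-14,0,0,0,0,0,4.7,-17,0,0,0,0,-0.1,6,-18.8,0,0,0,0,-0.1,7,-18.8,0,0,0,0,-0.1,7.6,-18.8,0,0,0,0,-0.1,7.6,-18.8,0,0,0,0,-0.1,7.6,-18.8,0,0,0,0]'
python3 - <<'E'
from h import *
yaw=np.radians(-1.94)
cy=np.array([-np.sin(yaw),np.cos(yaw),0]); y=np.array([0,0,-1.]); Rt=Rn.from_matrix(np.c_[np.cross(y,-cy),y,-cy])
print(go([.457,.0160,.14],Rt))
s=snap('side','side10.png'); cv2.imwrite('pics/z10.png',cv2.resize(s['frame'][150:270,250:350,::-1],None,fx=6,fy=5,interpolation=cv2.INTER_CUBIC))
E
```

```text
t: 15.12
tcp_pos: [0.4573, 0.0126, 0.1599]
tool_rot: [-0.011, -0.707, 0.707, 0.011]
force: [0.4, 0.3, -0.5]
finger_gap: -0.0
(array([ 0.03639368,  1.99275265, -0.33660136]), array([-1.45789706e-05,  2.75213066e-03,  6.87335845e-05]))
```

View pics/z10.png

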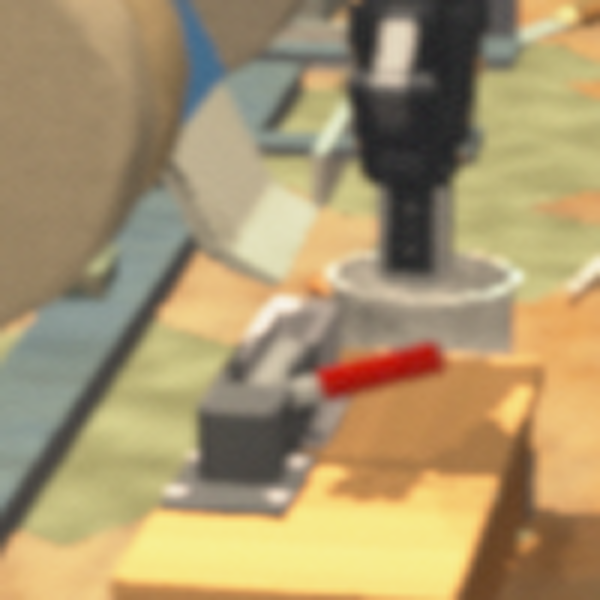

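The fingertips are above the outer half of the handle, around (415,275) in the crop. I'll lower them in small steps, watching Fz.

```bash
python3 -m handwheel '[0,0.5,-0.2,0,0,0,0,0,1.3,-0.34,0,0,0,0,0,2,-0.34,0,0,0,0]'
python3 -m handwheel '[0,0.2,0,0,0,0,0,0,0.4,0,0,0,0,0,0,0.4,0,0,0,0,0]'
python3 -m handwheel '[0,0.2,0,0,0,0,0,0,0.3,0,0,0,0,0,0,0.3,0,0,0,0,0]'
python3 -c "
from h import *
snap('side','side11.png')
from ang import *
meas('side11.png',(205,240,295,330),.0315)"
```

```text
t: 15.42
tcp_pos: [0.4578, 0.0157, 0.1395]
tool_rot: [-0.012, -0.707, 0.707, 0.011]
force: [-0.2, 0.2, -0.2]
finger_gap: 0.006
t: 15.67
tcp_pos: [0.457, 0.016, 0.1351]
tool_rot: [0.011, 0.707, -0.707, -0.012]
force: [-0.3, 0.0, -0.3]
finger_gap: -0.002
t: 15.92
tcp_pos: [0.4576, 0.016, 0.1326]
tool_rot: [-0.011, -0.707, 0.707, 0.011]
force: [-0.2, -0.9, 0.2]
finger_gap: -0.001
side11.png 110 [312.72735159 225.26831082] [[0.4483, 0.0164, 0.1098], [0.468, 0.0157, 0.105], [0.4849, 0.0151, 0.1009]] len 0.03774568360791727 theta 1.3330775041162586
```

```bash
python3 -m handwheel '[0,0.1,0,0,0,0,0,0,0.2,0,0,0,0,0,0,0.2,0,0,0,0,0]'
python3 -m handwheel '[0,0.1,0,0,0,0,0,0,0.2,0,0,0,0,0,0,0.2,0,0,0,0,0]'
python3 -m handwheel '[0,0.1,0,0,0,0,0,0,0.2,0,0,0,0,0,0,0.2,0,0,0,0,0]'
python3 -c "
from h import *
s=snap('side','side12.png'); cv2.imwrite('pics/z12.png',cv2.resize(s['frame'][150:270,250:350,::-1],None,fx=6,fy=5,interpolation=cv2.INTER_CUBIC))"
```

```text
t: 16.22
tcp_pos: [0.4575, 0.016, 0.1307]
tool_rot: [-0.011, -0.707, 0.707, 0.011]
force: [-0.2, -0.2, 0.7]
finger_gap: -0.002
t: 16.47
tcp_pos: [0.4575, 0.016, 0.1286]
tool_rot: [0.011, 0.707, -0.707, -0.011]
force: [0.1, -0.1, 0.6]
finger_gap: -0.002
t: 16.72
tcp_pos: [0.4574, 0.016, 0.1271]
tool_rot: [-0.011, -0.707, 0.707, 0.011]
force: [-0.7, -0.5, 7.2]
finger_gap: -0.002
```

View pics/z12.png

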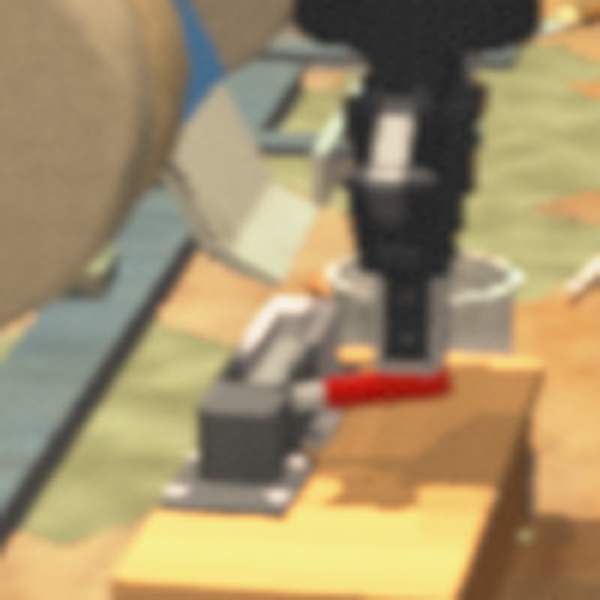

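Fz jumped to 7 N at TCP z 0.127, where the end of turn was predicted (0.126), and the handle visibly lies flatter. Next I'll lift and re-measure.

```bash
python3 -m handwheel '[0,-0.5,0,0,0,0,0,0,-1.5,0,0,0,0,0,0,-3.5,0,0,0,0,0,0,-6,0,0,0,0,0,0,-9,0,0,0,0,0,0,-10.5,1,0,0,0,0,0,-10.5,4,0,0,0,0,0,-10.5,7.5,0,0,0,0,0,-10.5,11,0,0,0,0,0,-10.5,14.5,0,0,0,0]'
python3 -m handwheel '[0,0,3.5,0,0,0,0,0,0,7,0,0,0,0,0,0,10.5,0,0,0,0,0,0,14,0,0,0,0,0,0,17.5,0,0,0,0,0,0,21,0,0,0,0,0,0,24.5,0,0,0,0,0,0,28,0,0,0,0,0,0,31,0,0,0,0,0,0,33,0,0,0,0]'
python3 -m handwheel '[0,0,0,0,0,0,0,0,0,0,0,0,0,0,0,0,0,0,0,0,0,0,0,0,0,0,0,0,0,0,0,0,0,0,0,0,0,0,0,0,0,0]'
python3 - <<'E'
from ang import *
s=snap('side','side13.png'); cv2.imwrite('pics/z13.png',cv2.resize(s['frame'][150:270,250:350,::-1],None,fx=6,fy=5,interpolation=cv2.INTER_CUBIC))
meas('side13.png',(205,240,295,330),.0315)
s=snap('top','top13.png'); p,u,v=pts(s,np.ones((480,640),bool))
im=cv2.cvtColor(s['frame'],cv2.COLOR_RGB2HSV); H,S,V=[im[...,i].astype(int) for i in range(3)]
red=((H<6)|(H>174))&(S>180)&(V>110); w=np.zeros_like(red); w[200:262,300:410]=1
q,_,_=pts(s,red&w); print('red',len(q),q.mean(0))
for (a,c,d,e,nm) in [(235,275,208,250,'block'),(245,278,252,280,'stone')]:
    k=(u>a)&(u<c)&(v>d)&(v<e)&(p[:,2]>.012); print(nm,p[k].min(0).round(3),p[k].max(0).round(3))
s=dict(np.load('/tmp/side13.png.npz')); p,u,v=pts(s,np.ones((480,640),bool))
k=(p[:,0]>.42)&(p[:,0]<.53)&(p[:,1]>-.24)&(p[:,1]<-.14)&(p[:,2]>.015)&(p[:,2]<.1); print('tin',k.sum(),p[k].min(0).round(3),p[k].max(0).round(3))
print(manip.sense()['tcp_pos'])
E
```

```text
t: 17.6
tcp_pos: [0.4528, -0.1301, 0.2321]
tool_rot: [-0.011, -0.707, 0.707, 0.01]
force: [0.3, 0.2, 0.6]
finger_gap: 0.002
t: 18.43
tcp_pos: [0.4422, -0.4623, 0.2316]
tool_rot: [-0.012, -0.706, 0.708, 0.012]
force: [1.4, 0.5, 0.4]
finger_gap: -0.002
t: 18.93
tcp_pos: [0.443, -0.4576, 0.2319]
tool_rot: [0.011, 0.707, -0.707, -0.011]
force: [-0.1, -0.1, -0.5]
finger_gap: -0.002
side13.png 131 [313.89796218 226.37472511] [[0.4465, 0.0164, 0.1064], [0.4658, 0.0158, 0.1029], [0.4848, 0.0151, 0.0994]] len 0.038951558138343875 theta 1.3903143229045813
red 123 [0.46425128 0.01565635 0.10889536]
block [0.474 0.162 0.012] [0.535 0.227 0.064]
stone [0.413 0.158 0.012] [0.46  0.214 0.035]
tin 594 [ 0.44  -0.226  0.042] [ 0.509 -0.148  0.079]
[ 0.4430033  -0.45803234  0.23196612]
```

View pics/z13.png

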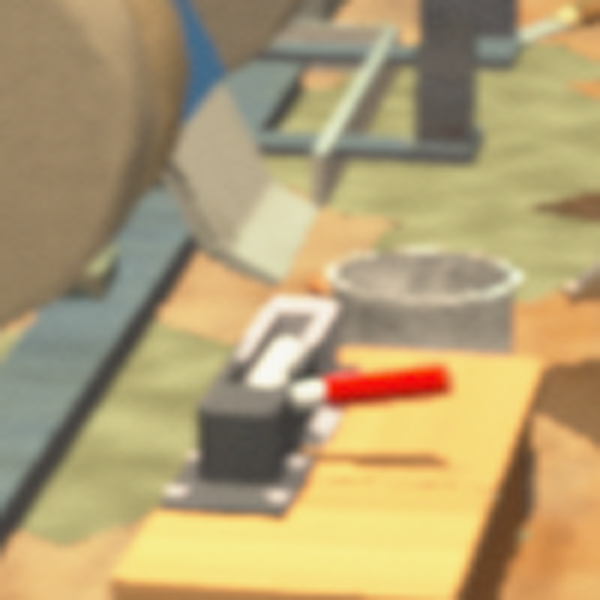

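The handle is at about 1.35–1.39 rad, which is the end of its turn, and it stayed there after release. The tin, block and stone haven't moved, and the robot is clear. Handing in.

```bash
python3 -c "
from station import manip
print(manip.sign_off())"
```

```text
the job is handed in; nothing more can be done
None
```

The case is bolted shut: the bolt is across in the keeper and the handle lies down in the notch. I handed the job in at about 19 s.

- **Slide and stop:** I gripped the red sleeve across the bolt and slid it about 37 mm. I crept the last stretch in 0.5–1 mm steps until I felt the stop. Total pull peaked at about 11 N, of which I estimate 4–5 N was on the stop. I then eased back about 1 mm.
- **Turn:** I turned the handle down, and the notch took the spring's pull before I let go.
- **A check that failed, and the fix:** after the first release the handle lay at only about 1.21 rad, because it had slipped in the pads at the end of the turn. I went back with shut fingers and pressed it down with about 7 N to the end of its turn.
- **Last checks:** about 2 s after that press the handle measured about 1.39 rad from its tilt. Nominal is 1.35, and the difference is within what I'd expect from the image. Nothing was touching it, and along the bolt it had not moved since the first release. The tin, block and stone are where they started, to about 2 mm.

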